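Prove the stop button, then hold the heater arm level over its post

TASK

Before the upper heater is fitted, prove the stop button on the yellow box: press the red mushroom head right down until it latches, then twist it clockwise until it springs back up. Then pick up the heater arm by its balance point, carry it level to the rework station, and finish holding it there in the gripper, level and still, with its collar hole centred about 2.5 cm above the top of the steel post and its heater over the middle of the preheater, ready for the lead to be plugged in before it is lowered. Do not put it down or let go, and leave the other things on the bench where they are.

Things in the scene. Friction and masses are not known exactly. Their poses are not given: they have to be found in the camera images.
- station: rework station, fixed: cream cabinet 220 (x) x 320 (y) x 70 mm high; origin at the centre of its underside (3 mm up, on the bench mat), front panel to -x. On top, near its +y end, a bright steel post 20 mm across; near its -y end the preheater, 150 x 130 mm, steel with brown tiles, and a clamped green board, whose clamp screws reach 104 mm above the underside
- post_top (a point): centre of the top face of the steel post, at (0, +115, 142) mm in the station's frame; axes as the station's
- preheater_mid (a point): middle of the green board on the preheater, at (0, -85, 90) mm in the station's frame, 200 mm from the post's axis; axes as the station's
- heater_arm: upper heater arm, loose, 525 to 910 g, standing level on the mat on collar and heater: grey cast bar 258 mm long, 66 mm high (black stub 76). Origin on the underside; x along the bar from collar to heater, z up. Upright collar 40 mm across, 60 high, with a 24 mm through hole, at x = -110 mm; heavy dark round heater 52 mm across, 48 high, at x = +90 mm under a black cap 48 mm across
- balance_point (a point): balance point (centre of mass along the bar) on the bar's mid-plane at x = +40 mm, 54 mm above the underside: 150 mm from the collar hole's axis, 50 mm from the heater's. The bar here has straight upright sides, 16 mm thick (along y), 42 to 66 mm above the underside, and is open below; a finger 22 mm wide centred here clears the heater by 13 mm. Axes as the heater arm's
- collar_hole (a point): centre of the collar hole at its underside, at x = -110 mm, z = 0 of the heater arm; axes as the heater arm's
- heater_mouth (a point): centre of the heater's nozzle at its underside, at x = +90 mm, z = 0 of the heater arm; axes as the heater arm's
- stop_box: stop button box, fixed: yellow box with dark grey foot, 72 x 72 x 50 mm high, red mushroom head on top; origin at the centre of its underside
- stop_top (a point): centre of the top of the red mushroom head: 84 mm above the underside of the box when up, 78 mm when pressed. The head is 40 mm across and 18 mm thick with three white marks, on a 20 mm stem; when pressed its underside is 10 mm above the yellow lid
- stop_button (a joint): how far the head is pressed down: 0 up, 0.006 m fully down against a firm stop. It resists with about 7 N at first and snaps down past 0.0045; then it stays down (latched) by itself
- stop_knob (a joint): how far the head is twisted clockwise seen from above: 0 home, 0.8 rad at its stop; a light spring (0.03 N m/rad) brings it home. Twisting the latched head lifts it about 2 mm (under 0.1 N m) and unlatches it at about 0.5 rad; go on to about 0.7 rad. When the fingers let go, it springs up and back home
- tip_cleaner: bystander, loose: dark steel pot with brass ball, 68 mm across, 55 mm high; origin at the centre of its underside
- flux_jar: bystander, loose: jar with blue cap, 52 mm across, 55 mm high; origin at the centre of its underside
- phone: bystander, loose: phone in a red case, 150 (x) x 74 x 11 mm; origin at the centre of its underside
- phone_frame: bystander, loose: open black phone frame, 146 (x) x 70 x 8 mm; origin at the centre of its underside
- radio: bystander, loose: black hand radio lying down, 110 (x) x 56 x 34 mm, with an aerial 120 mm long to +x; origin at the centre of its underside
- driver: bystander, loose: screwdriver with orange handle, 150 mm long along its x, 26 mm thick; origin on the underside at mid-length
Things that resemble listed ones, but are neither listed nor needed, are in the scene too. Several things have the shape of the stop_box; the one meant has the colours described above.

How it is judged (in metres and radians):
On the way, in this order (a step that is already met when the one before it is completed fails the run):
1. the stop button's head is pressed down and latched (value of joint stop_button above 0.005 m), for 0.1 s.
2. its head is twisted clockwise (value of joint stop_knob above 0.35 rad), for 0.05 s.
3. the head has sprung back up and turned home (value of joint stop_button below 0.0015 m and value of joint stop_knob below 0.25 rad), for 0.2 s.
4. the heater arm is lifted level off the bench, gripped at its balance point (height (world z) of balance_point above 0.09 m and angle between heater_arm's own z axis and vertical below 0.12 rad and contact force between heater_arm and the fingers above 2 N and x of the grasp point in the frame of balance_point between -0.02 and 0.02 m), for 0.2 s.
At the end, for the whole second after the job is handed in: Held off the station, gripped within 20 mm of the balance point, level within 0.07 rad, still (0.02 m/s, 0.15 rad/s); collar hole 10-45 mm above the post top, within 12 mm of its axis; heater within 20 mm of the preheater middle in plan; stop head up (under 1.5 mm) and home (under 0.25 rad) (all of step 3 and contact force between heater_arm and the fingers above 2 N and contact force between heater_arm and station below 0.3 N and x of the grasp point in the frame of balance_point between -0.02 and 0.02 m and angle between heater_arm's own z axis and vertical below 0.07 rad and horizontal distance between collar_hole and post_top below 0.012 m and horizontal distance between heater_mouth and preheater_mid below 0.02 m and z of collar_hole in the frame of post_top between 0.01 and 0.045 m and linear speed of heater_arm below 0.02 m/s and angular speed of heater_arm below 0.15 rad/s); the arm keeps its last pose, push and grip.
It fails at once if the heater arm is tipped steeply (over 0.35 rad) (angle between heater_arm's own z axis and vertical above 0.35 rad).
It fails at once if another thing on the bench is moved more than 15 mm (distance of any of tip_cleaner, flux_jar, phone, phone_frame, radio, driver from where it was at the start of the episode above 0.015 m).
It also fails if it takes over 58 s, if anything falls off the work surface, if the arm or the gripper's body presses on something with over 40 N, if the wrist force passes 120 N, or if a joint passes its speed limit or range.

ROBOT

A 6-joint arm with a two-finger parallel gripper is mounted at the origin on the work surface. World frame = base frame: x ahead of the robot, y to its left, z up, the work surface at z = 0. Lengths are in mm, angles in rad, forces in N, time in s.
With the tool pointing down it reaches from about 225 to 875 mm from the base axis. Payload 3.4 kg.
Tool frame: the origin (TCP) lies midway between the tips of the shut fingers; the grasp point (between the pads) lies 19 mm behind it (r.tcp_to_grasp is the distance from the TCP to the grasp point, in mm); z points along the fingers, y is the line along which they close (so a half turn about z gives the same grasp; the last joint's range is limited). The gripper opens to 85 mm and grips with 20 to 120 N. Pads are 22 mm wide; open, the fingers measure 114 mm over their backs; the gripper's body (76 mm by 85 mm) begins 54 mm behind the grasp point. The pads swing forward as they close: fully open they stand 13 mm farther back than shut.
Start: joints at [1.18, 0.276, 1.505, -0, 1.361, -0.121], TCP at [153.277, 554.232, 191.828] pointing down, gripper open.
Joint ranges: [-2.89, 2.89], [-0.75, 2.08], [0.22, 2.7], [-1.18, 4.32], [0.11, 2.71], [-2.7, 2.7]. Speed limits (rad/s): [2.57, 2.57, 3.14, 3.14, 3.14, 3.14].

INTERFACE

Orientations are given as [roll, pitch, yaw] about the fixed x, y, z axes, in that order (R = Rz(yaw) Ry(pitch) Rx(roll)).
In Python, from rig import monitor, cams, r gives the robot as it stands.
- The arm moves only by the tool arm_command, never from a script. Its argument "commands" is a list of rows, each an object of numbers: "x", "y", "z": the shift along the world's x, y, z normalised to -1 to 1, where 1 is 0.04 m; "rx", "ry", "rz": the turn, a rotation vector about the world's x, y, z normalised to -1 to 1, where 1 is 5 degrees; "jaw": the closure, from 0 (fully open) to 1 (shut). A call has 1 to 10 rows; each row shifts and turns the commanded pose from where the row before left it; what a row does not reach is not made up. A row lasts 1/8 s, in which the tool goes at most 62.5 mm and 10.7 degrees, less where a joint would pass 70% of its speed; a pose out of reach is approached as far as the arm can. A call with a number of a shift or a turn outside -1 to 1 is refused whole. A call with a gripper value outside its range is refused whole. The fingers move at their own pace and stop on an object; "squeeze" is the grip in N (left out, the last holds). Time passes only in rows, so rows that do not move let the fingers close. It gives the time, the measured TCP pose, the force, the opening and the grip force at its end, in the units of the state.
- monitor.observe(): the state, without advancing time (a new reading comes with each control period).
- cams.camera(name): name is "side" or "top"; returns the picture (420x560x3 uint8, blue, green, red); there is no depth.
- cams.calibration(name): a dict with "fov_y" (degrees; the focal length in pixels is half the picture's height over the tangent of half this angle, whatever the lens; pixels are square), "cx", "cy" (the principal point, pixels), "R" (3x3) and "t" (3): a world point X has camera coordinates R X + t. Camera axes: x right, y down, z forward; pixel columns grow to the right and rows downward; lengths in mm; the calibration is good to about 2 mm. A picture is of the moment at which its call begins. calibration takes no time and is no camera call.
- r.close_job(): hands the job in; it is judged then, once.
Trained networks look in the newest picture that a camera, given by its name, has taken for a name from the list of things; names that differ only in an ending like _2 or _b are one class to them, and where a whole thing is asked for, a point or a joint stands for the part that bears it (a point fixed in the world has none). Each returns a list of dicts, best first, with "confidence" (0 to 1); they miss things now and then, are a little off and sometimes report something else, mostly with a low value. They report only what shows in the picture. A call takes as long as a camera call. They do not tell look-alikes from the thing itself.
- cams.search_frame(camera, query): "extent" ([left, top, width, height] in pixels, round what is visible of it).
- cams.silhouettes(camera, query): "mask" (420x560 bool, what is visible of it) and "extent" ([left, top, width, height] in pixels, round what is visible of it).
- cams.place_of(camera, query): "at" ([column, row] in pixels: a listed point, or the origin of a listed thing).
The state is a dict: "time_s": time; "joint_positions": joint angles; "dq": joint speeds; "tau": joint torques, N m; "tool_pos": TCP position; "tcp_rot": TCP orientation; "ft_force": force on the tool from outside, world axes, zero at the start; "ft_torque": the same for the moment, N m; "finger_gap": finger opening in mm; "finger_force": force on a finger pad.
Only numpy, scipy, OpenCV 4.12 (cv2) and the standard library are available. Lean on these libraries where they do the work, as an engineer would, in place of code of your own. Each camera call takes 0.05 s, during which the arm holds its last target. There are 200 camera calls.

## Working session

There is one attempt and no reset: what is moved stays moved. The work goes in short steps, Python scripts to look and compute and a tool call to move; the robot and the scene stay as the last step left them, time stands still between calls to the robot, and variables do not carry over. Pictures are saved under pics/ and viewed, at most 10 in all, crops included, and the job is handed in when it is done.

Besides the shell and the picture viewer there is one more tool, called as name(argument=value, ...) on one line, values as JSON. arm_command: Moves the arm, as the interface text tells. Its arguments: {"type":"object","properties":{"commands":{"type":"array"},"squeeze":{"type":"number"}},"required":["commands"]}

```bash
mkdir -p pics; ls
python3 - <<'E'
from rig import monitor,cams,r
import cv2,numpy as np
for c in("top","side"):
    cv2.imwrite(f"pics/{c}0.png",cams.camera(c))
    k=cams.calibration(c);print(c,k)
    for q in("stop_box","stop_top","heater_arm","balance_point","collar_hole","heater_mouth","station","post_top","preheater_mid"):
        print(q,[(np.round(d["at"],1).tolist(),round(d["confidence"],2)) for d in cams.place_of(c,q)][:5])
s=monitor.observe();print(s, r.tcp_to_grasp)
E
```

```text
pics
top {'fov_y': 57.89725985646353, 'cx': 273.36485701514505, 'cy': 207.3969300856271, 'R': array([[ 0.0047362 , -0.99998178,  0.0037438 ],
       [-0.99050542, -0.00520564, -0.13737509],
       [ 0.13739208, -0.00305761, -0.99051202]]), 't': array([  -8.16066908,  499.59695745, 1126.95598065])}
stop_box [([326.6, 207.7], 0.96), ([284.4, 188.5], 0.84), ([151.3, 284.1], 0.76), ([373.2, 312.8], 0.61)]
stop_top [([324.0, 200.0], 0.63), ([379.2, 314.9], 0.62), ([283.5, 183.7], 0.53), ([141.5, 284.0], 0.43)]
heater_arm [([358.4, 195.9], 0.84)]
balance_point [([355.2, 182.0], 0.86), ([284.3, 184.3], 0.68)]
collar_hole [([350.8, 233.4], 0.65)]
heater_mouth [([360.7, 166.8], 0.82), ([294.7, 154.8], 0.42)]
station [([199.0, 177.3], 0.9)]
post_top [([150.6, 171.1], 0.69), ([355.2, 196.8], 0.54), ([349.4, 134.6], 0.28)]
preheater_mid [([225.7, 166.7], 0.96)]
side {'fov_y': 43.65855791554188, 'cx': 271.4074499798612, 'cy': 207.85309159460098, 'R': array([[ 0.99829453, -0.05269833,  0.02511798],
       [-0.00658136, -0.52911332, -0.84852565],
       [ 0.05800614,  0.84691321, -0.52855776]]), 't
[... 672 characters left out ...]
e_s': 1.0, 'joint_positions': array([ 1.17999234e+00,  2.75886882e-01,  1.50487046e+00,  2.45281246e-05,
        1.36068437e+00, -1.21013424e-01]), 'dq': array([-0.00037733,  0.00105032, -0.00148886,  0.0014846 , -0.00060176,
       -0.00066397]), 'tau': array([-4.28495223e-04, -4.16663826e+01, -2.46111488e+01,  5.94370658e-05,
        1.90620631e-04,  6.39744684e-06]), 'tool_pos': array([153.28049669, 554.25473064, 191.84729749]), 'tcp_rot': array([ 3.14143992e+00, -5.59241501e-06,  2.87179697e+00]), 'ft_force': array([-0.10621506,  0.46778124,  0.22205384]), 'ft_torque': array([-0.05525534,  0.0400952 ,  0.00432224]), 'finger_force': 0.0, 'finger_gap': 85.49347604597054} 18.700000000000003
```

Run:
```python
import cv2
for c in("top","side"):
    i=cv2.imread(f"pics/{c}0.png")
    i=i[90:390,80:480]
    if c=="side": i=cv2.imread("pics/side0.png")[120:420,120:520]
    cv2.imwrite(f"pics/{c}0c.png",cv2.resize(i,(800,600),interpolation=cv2.INTER_CUBIC))
```

```text
(no output)
```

View pics/top0c.png

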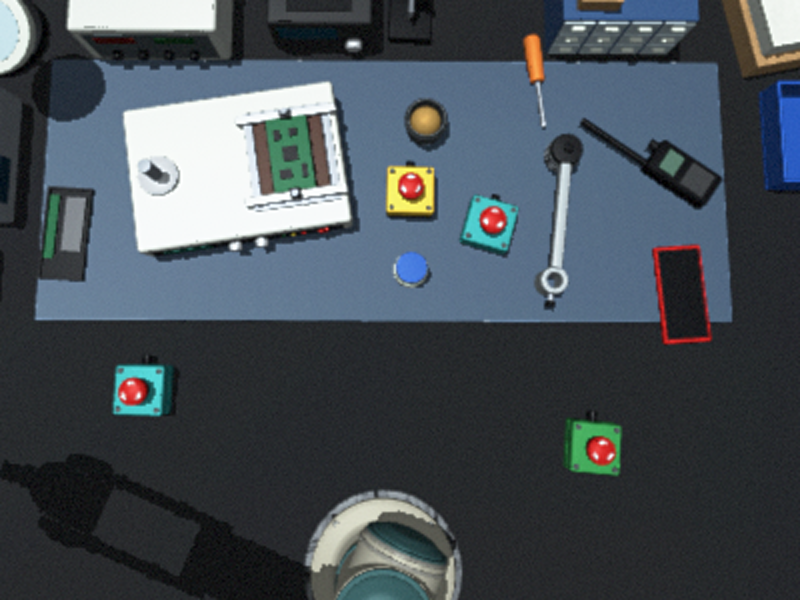

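View pics/side0c.png

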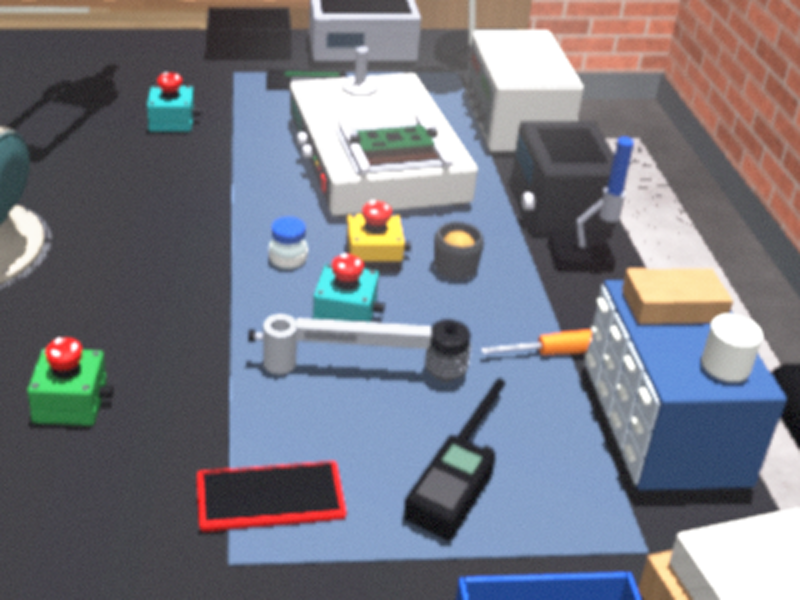

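The crops show four boxes with a red head. Their full-image top pixels are yellow (284,188), teal (327,208), teal (151,284) and green (373,313). Only the one at (284,188) has a yellow body with a dark foot, so that is the one meant. The heater arm has its collar near (356,231) and its heater near (362,166). I'll confirm with a crop while I measure.

```bash
cat > h.py <<'E'
import numpy as np,cv2
from rig import monitor,cams,r
def K(c):
    k=cams.calibration(c);f=210/np.tan(np.radians(k["fov_y"]/2));return k,f
def ray(c,p):
    k,f=K(c);R=np.array(k["R"]);t=np.array(k["t"])
    return -R.T@t,R.T@np.array([(p[0]-k["cx"])/f,(p[1]-k["cy"])/f,1])
def plane(c,p,z):
    o,d=ray(c,p);return o+d*(z-o[2])/d[2]
def tri(pt,ps):
    A=[];b=[]
    for c,p in(("top",pt),("side",ps)):
        o,d=ray(c,p);d=d/np.linalg.norm(d);M=np.eye(3)-np.outer(d,d);A.append(M);b.append(M@o)
    x=np.linalg.solve(sum(A),sum(b));return x
def proj(c,X):
    k,f=K(c);q=np.array(k["R"])@X+k["t"];return np.array([k["cx"]+f*q[0]/q[2],k["cy"]+f*q[1]/q[2]])
E
python3 - <<'E'
from h import *
np.set_printoptions(precision=1,suppress=True)
P={"stop":((283.5,183.7),(311.8,222.9),87),"bal":((355.2,182),(320.3,289),57),"collar":((350.8,233.4),(257.9,304.8),3),"mouth":((360.7,166.8),(340.1,305),3),"post":((150.6,171.1),(301.8,144.3),145),"pre":((225.7,166.7),(319.7,188.5),93),"arm":((358.4,195.9),(306.3,304),3),"stat":((199,177.3),(306,196.9),3),"sbox":((284.4,188.5),(306.6,246.5),3)}
for n,(a,b,z) in P.items(): print(n,"tri",tri(a,b),"top",plane("top",a,z),"side",plane("side",b,z))
# red head colour centroid
for c,q in(("top",(283,184)),("side",(311,223))):
    i=cams.camera(c);hsv=cv2.cvtColor(i,cv2.COLOR_BGR2HSV)
    m=(((hsv[...,0]<8)|(hsv[...,0]>172))&(hsv[...,1]>150)&(hsv[...,2]>60)).astype(np.uint8)
    n,l,s,ce=cv2.connectedComponentsWithStats(m);j=np.argmin(np.hypot(*(ce-q).T));print(c,"red",ce[j],s[j])
i=cv2.imread("pics/side0.png")[205:285,270:360];j=cv2.imread("pics/top0.png")[160:240,250:340]
a=np.hstack([cv2.resize(v,(400,356),interpolation=cv2.INTER_CUBIC) for v in(j,i)]);cv2.imwrite("pics/crop1.png",a)
E
```

```text
stop tri [572.2 -35.4  81.9] top [563. -35.  87.] side [579.2 -40.9  87. ]
bal tri [ 578.  -256.8   40.5] top [ 575.5 -253.2   57. ] side [ 573.4 -276.1   57. ]
collar tri [ 426.5 -250.6  -12.5] top [ 423.5 -247.4    3. ] side [ 427.7 -267.4    3. ]
mouth tri [ 628.8 -281.5   11.9] top [ 636.3 -284.     3. ] side [ 625.9 -273.1    3. ]
post tri [587.  340.1 141.1] top [585.1 338.8 145. ] side [587.  332.3 145. ]
pre tri [618.1 135.7  91.2] top [611.8 135.5  93. ] side [623.3 134.7  93. ]
arm tri [ 542.4 -273.1    7.9] top [ 542.1 -274.2    3. ] side [ 544.5 -267.5    3. ]
stat tri [598.1 230.    7.4] top [599.2 230.8   3. ] side [598.9 237.2   3. ]
sbox tri [566.9 -40.3   7.5] top [564.6 -40.4   3. ] side [571.  -33.5   3. ]
top red [285.1 182.9] [280 177  12  12  85]
side red [308.3 226.7] [302 222  14   9  63]
```

View pics/crop1.png

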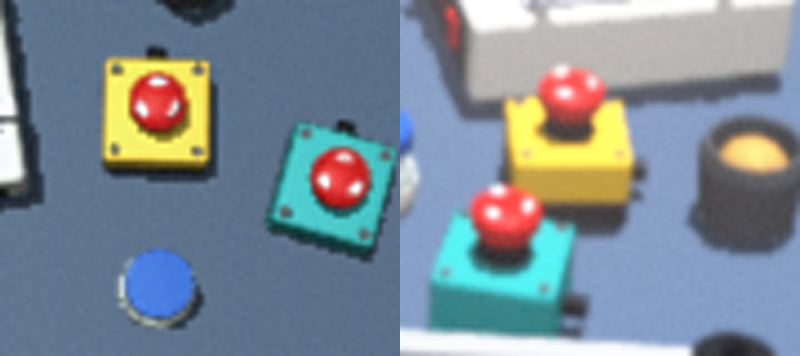

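The crop confirms the yellow box: its head is at top (285,183) and side (308,226). The teal look-alike is beside it. Next I'll tighten the geometry with a silhouette and feature check.

Run:
```python
from h import *
np.set_printoptions(precision=1,suppress=True)
print("head",tri((285.4,182.8),(308.3,226.3)),plane("top",(285.4,182.8),79),plane("side",(308.3,226.3),79),"lid",plane("top",(285.4,184.7),53))
print("collar top",tri((356.5,230.5),(260.5,283)),plane("top",(356.5,230.5),63),plane("side",(260.5,283),63))
print("cap",tri((363,164),(344.5,285)),plane("top",(363,164),72),plane("side",(344.5,285),72))
# enlarged views w/ overlay of current estimates
def arm(o,yaw,pts): 
    c,s=np.cos(yaw),np.sin(yaw);return [np.array([o[0]+c*x-s*y,o[1]+s*x+c*y,3+z]) for x,y,z in pts]
def circ(x,rad,z): return [(x+rad*np.cos(a),rad*np.sin(a),z) for a in np.linspace(0,2*np.pi,40)]
import sys
ims=[]
for c,b in(("top",(325,140,80,110)),("side",(235,260,130,70))):
    i=cams.camera(c);m=cams.silhouettes(c,"heater_arm")[0]
    ys,xs=np.nonzero(m["mask"]);print(c,m["confidence"],m["extent"],xs.mean(),ys.mean())
    np.save(f"arm_{c}.npy",m["mask"])
    m=cams.silhouettes(c,"station")[0];print("st",m["confidence"],m["extent"]);np.save(f"st_{c}.npy",m["mask"])
# fit arm yaw/pos: hull of collar, bar, heater cylinders vs masks in both views
from scipy.optimize import minimize
def model(o,yaw,c):
    M=np.zeros((420*4,560*4),np.uint8)
    g=[circ(-110,20,0)+circ(-110,20,60),circ(90,26,0)+circ(90,26,48)+circ(90,24,48)+circ(90,24,66),circ(90,10,66)+circ(90,10,76),
       [(x,y,z) for x in(-95,80) for y in(-8,8) for z in(42,66)]]
    for p in g:
        q=np.array([proj(c,X) for X in arm(o,yaw,p)]);q=((q+.5)*4).astype(np.int32);cv2.fillConvexPoly(M,cv2.convexHull(q),1)
    return cv2.resize(M.astype(np.float32),(560,420),interpolation=cv2.INTER_AREA)
for cs in(("top",),("side",),("top","side")):
    cost=lambda v:sum(np.abs(model(v[:2],v[2]/100,c)-np.load(f"arm_{c}.npy")).sum() for c in cs)
    b=minimize(cost,[543,-268,-8],method="Nelder-Mead",options=dict(initial_simplex=[[543,-268,-8],[553,-268,-8],[543,-258,-8],[543,-268,4]],maxiter=120))
    print("fit",cs,b.x,b.fun)
    o,y=b.x[:2],b.x[2]/100;print([X[:2] for X in arm(o,y,[(40,0,0),(-110,0,0),(90,0,0)])])
```

```text
head [569.2 -41.   75.9] [567.3 -40.9  79. ] [569.7 -45.3  79. ] lid [566.8 -41.8  53. ]
collar top [ 431.  -253.1   58.3] [ 427.9 -252.1   63. ] [ 433.4 -258.4   63. ]
cap [ 629.3 -275.8   67.7] [ 627.7 -274.7   72. ] [ 628.5 -280.7   72. ]
top 0.98 [346.1, 156.9, 26.3, 85.3] 359.28588516746413 194.97727272727272
st 0.9 [143.1, 131.8, 111.6, 89.3]
side 0.89 [247.7, 276.2, 108.1, 32.6] 302.694708994709 289.86455026455025Traceback (most recent call last):
  File "<stdin>", line 16, in <module>
IndexError: list index out of range
```

Run:
```python
from h import *
np.set_printoptions(precision=1,suppress=True)
C=[plane("top",p,73)[:2] for p in((142,146),(245,132),(255,200),(148.5,215))]
print(C,np.mean(C,0))
cams.camera("side")
for t in range(2):
    for q in("post_top","preheater_mid","station"):
        print(q,[(np.round(d["at"],1).tolist(),round(d["confidence"],2)) for d in cams.place_of("side",q)][:3])
for c,b in(("top",(130,120,135,105)),("side",(255,130,110,95))):
    i=cams.camera(c);x,y,w,h=b
    cv2.imwrite(f"pics/st_{c}.png",cv2.resize(i[y:y+h,x:x+w],None,fx=5.5,fy=5.5,interpolation=cv2.INTER_CUBIC))
def circ(x,rad,z): return [(x+rad*np.cos(a),rad*np.sin(a),z) for a in np.linspace(0,2*np.pi,40)]
def arm(o,yaw,pts): 
    c,s=np.cos(yaw),np.sin(yaw);return [np.array([o[0]+c*x-s*y,o[1]+s*x+c*y,3+z]) for x,y,z in pts]
from scipy.optimize import minimize
def model(o,yaw,c):
    M=np.zeros((1680,2240),np.uint8)
    for p in [circ(-110,20,0)+circ(-110,20,60),circ(90,26,0)+circ(90,26,48)+circ(90,24,48)+circ(90,24,66),circ(90,10,66)+circ(90,10,76),[(x,y,z) for x in(-95,80) for y in(-8,8) for z in(42,66)]]:
        q=np.array([proj(c,X) for X in arm(o,yaw,p)]);cv2.fillConvexPoly(M,cv2.convexHull(((q+.5)*4).astype(np.int32)),1)
    return cv2.resize(M.astype(np.float32),(560,420),interpolation=cv2.INTER_AREA)
for cs in(("top",),("side",),("top","side")):
    cost=lambda v:sum(np.abs(model(v[:2],v[2]/100,c)-np.load(f"arm_{c}.npy")).sum() for c in cs)
    b=minimize(cost,[540,-267,-11],method="Nelder-Mead",options=dict(initial_simplex=[[540,-267,-11],[550,-267,-11],[540,-257,-11],[540,-267,0]],maxiter=120))
    print("fit",cs,b.x,b.fun,[X[:2] for X in arm(b.x[:2],b.x[2]/100,[(40,0,0),(-110,0,0),(90,0,0)])])
```

```text
[array([679.4, 392.1]), array([725.2,  81.8]), array([516.1,  49. ]), array([469.8, 362.1])] [597.6 221.2]
post_top [([304.2, 143.3], 0.81)]
preheater_mid [([315.3, 187.3], 0.74), ([274.8, 162.1], 0.31)]
station [([307.9, 198.9], 0.95), ([306.2, 304.6], 0.22)]
post_top [([304.2, 143.3], 0.81)]
preheater_mid [([315.3, 187.3], 0.74), ([274.8, 162.1], 0.31)]
station [([307.9, 198.9], 0.95), ([306.2, 304.6], 0.22)]Traceback (most recent call last):
  File "<stdin>", line 23, in <module>
    res = _minimize_neldermead(fun, x0, args, callback, bounds=bounds,
                               **options)
    fxc = func(xc)
    fx = function(np.copy(x), *(wrapper_args + args))
  File "<stdin>", line 22, in <lambda>
  File "<stdin>", line 22, in <genexpr>
  File "<stdin>", line 19, in model
  File "h.py", line 16, in proj
    k,f=K(c);q=np.array(k["R"])@X+k["t"];return np.array([k["cx"]+f*q[0]/q[2],k["cy"]+f*q[1]/q[2]])
        ~^^^
  File "h.py", line 4, in K
    k=cams.calibration(c);f=210/np.tan(np.radians(k["fov_y"]/2));return k,f
ValueError: time passes only in moves, steps and waits
```

View pics/st_top.png

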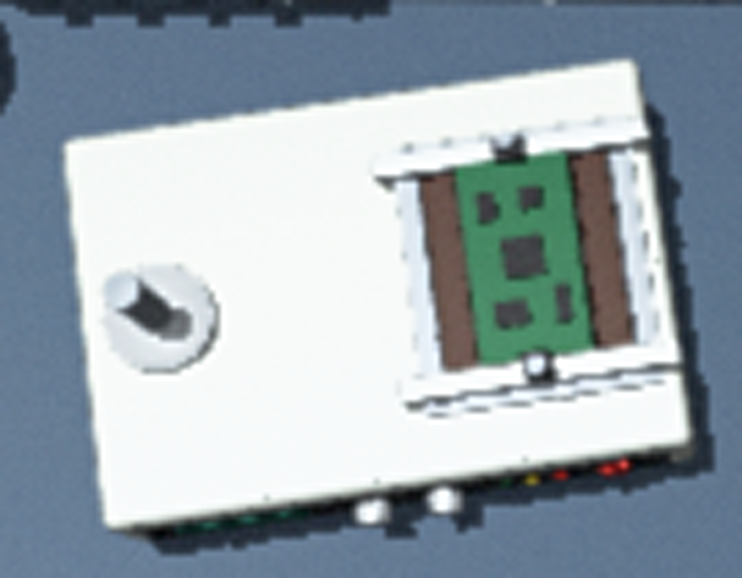

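View pics/st_side.png

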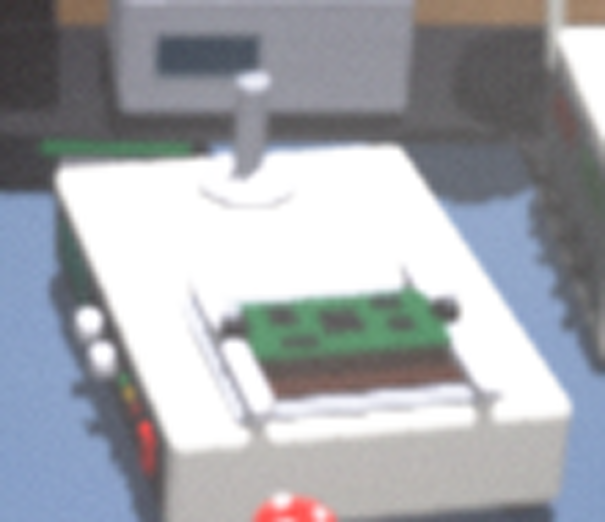

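The station views show the post top at top (152.5,172.7) and side (301,144.2), the board centre at top (225.5,166.7) and side (317.7,188.7), and all four lid corners. I'll fit the station pose from these points and the arm pose from its silhouettes.

```bash
sed -i 's/^def K(c):/import functools\n@functools.lru_cache\ndef K(c):/' h.py
cat > fit.py <<'E'
from h import *
np.set_printoptions(precision=1,suppress=True)
from scipy.optimize import minimize,least_squares
st=[("top",(152.5,172.7),(0,115,142)),("top",(225.5,166.7),(0,-85,90)),("side",(301,144.2),(0,115,142)),("side",(317.7,188.7),(0,-85,90))]
for c,ps in(("top",((142,146),(245.3,131.1),(255.6,200),(149.5,215.8))),("side",((326.8,156.4),(358.6,204.5),(285.9,211.8),(265.9,160.9)))):
    st+=[(c,p,q) for p,q in zip(ps,((110,160,70),(110,-160,70),(-110,-160,70),(-110,160,70)))]
def W(v,q):
    c,s=np.cos(v[2]),np.sin(v[2]);return np.array([v[0]+c*q[0]-s*q[1],v[1]+s*q[0]+c*q[1],3+q[2]])
if __name__=="__main__":
    for cs in("top","side","topside"):
        b=least_squares(lambda v:np.concatenate([proj(c,W(v,q))-p for c,p,q in st if c in cs]),[597,225,.15],x_scale=[100,100,1],loss="soft_l1")
        print("station",cs,b.x[:2],round(b.x[2],3),b.cost,"post",W(b.x,(0,115,142)),"pre",W(b.x,(0,-85,90)),"bal target",W(b.x,(0,-35,0)))
    print(np.array([proj(c,W(b.x,q))-p for c,p,q in st]).tolist())
    def circ(x,rad,z): return [(x+rad*np.cos(a),rad*np.sin(a),z) for a in np.linspace(0,2*np.pi,24)]
    def model(v,c):
        M=np.zeros((1680,2240),np.uint8)
        for p in [circ(-110,20,0)+circ(-110,20,60),circ(90,26,0)+circ(90,26,48)+circ(90,24,48)+circ(90,24,66),circ(90,10,66)+circ(90,10,76),[(x,y,z) for x in(-95,80) for y in(-8,8) for z in(42,66)]]:
            q=np.array([proj(c,W(v,X)) for X in p]);cv2.fillConvexPoly(M,cv2.convexHull(((q+.5)*4).astype(np.int32)),1)
        return cv2.resize(M.astype(np.float32),(560,420),interpolation=cv2.INTER_AREA)
    for cs in(("top",),("side",),("top","side")):
        g=lambda v:(v[0],v[1],v[2]/100)
        b=minimize(lambda v:sum(np.abs(model(g(v),c)-np.load(f"arm_{c}.npy")).sum() for c in cs),[540,-267,-11],method="Nelder-Mead",options=dict(initial_simplex=[[540,-267,-11],[550,-267,-11],[540,-257,-11],[540,-267,0]],maxiter=100))
        print("fit",cs,b.x,b.fun,[W(g(b.x),q)[:2] for q in((40,0,0),(-110,0,0),(90,0,0))])
    print(monitor.observe()["time_s"])
E
python3 fit.py
```

```text
station top [598.3 219.8] 0.157 2.414091298718975 post [580.3 333.4 145. ] pre [611.6 135.9  93. ] bal target [603.8 185.3   3. ]
station side [601.2 216. ] 0.15 2.1871241511761825 post [584.1 329.7 145. ] pre [613.9 132.   93. ] bal target [606.5 181.4   3. ]
station topside [599.7 218.9] 0.154 6.446890942247061 post [582.1 332.6 145. ] pre [612.8 135.   93. ] bal target [605.1 184.4   3. ]
[[0.2667767543478021, -0.5389111219324718], [0.39603381320281983, -0.31283133526937945], [-0.7286941049890743, 0.060905534338417056], [-1.535242453777414, -0.2336052804991482], [-0.5173672727540577, -1.4178088738283918], [1.0658945907930502, -1.5503597352847578], [1.0985434159399858, 0.19370412133599757], [-0.40661177054886366, 0.3143449484837788], [0.11392519515135291, -0.5832955717861807], [0.4105077173597351, -0.5211854106977682], [-0.18887459756820135, -1.1381044024298888], [-1.9742899340477607, -0.5399794162148339]]
fit ('top',) [ 539.7 -267.1  -11.5] 114.75 [array([ 579.4, -271.7]), array([ 430.4, -254.4]), array([ 629.1, -277.5])]
fit ('side',) [ 540.2 -264.7  -10.5] 233.3125 [array([ 580. , -268.8]), array([ 430.8, -253.2]), array([ 629.7, -274.1])]
fit ('top', 'side') [ 539.8 -266.3  -11.3] 375.5 [array([ 579.5, -270.8]), array([ 430.5, -254. ]), array([ 629.2, -276.5])]
1.85
```

The fits agree. Button: (568,-42). Balance point: (579,-271), bar yaw -0.113. Station: yaw 0.154, post (582,332.5), balance target (605,184). I'll close the jaw and go above the button.

arm_command(commands=[{"x":0.65,"y":-0.93,"jaw":1},{"x":0.65,"y":-0.93,"jaw":1},{"x":0.65,"y":-0.93,"jaw":1},{"x":0.65,"y":-0.93,"jaw":1},{"x":0.65,"y":-0.93,"jaw":1},{"x":0.65,"y":-0.93,"jaw":1},{"x":0.65,"y":-0.93,"jaw":1},{"x":0.65,"y":-0.93,"jaw":1},{"x":0.65,"y":-0.93,"jaw":1},{"x":0.65,"y":-0.93,"jaw":1}], squeeze=30)

```text
invalid input at $.commands[0]: expected keys x, y, z, rx, ry, rz, jaw
```

arm_command(commands=[{"x":0.65,"y":-0.93,"jaw":1},{"x":0.65,"y":-0.93,"jaw":1},{"x":0.65,"y":-0.93,"jaw":1},{"x":0.65,"y":-0.93,"jaw":1},{"x":0.65,"y":-0.93,"jaw":1},{"x":0.65,"y":-0.93,"jaw":1},{"z":-1,"jaw":1},{"z":-0.9,"jaw":1},{"jaw":1},{"jaw":1}])

```text
invalid input at $.commands[0]: expected keys x, y, z, rx, ry, rz, jaw
```

arm_command(commands=[{"x":0.65,"y":-0.93,"z":0,"rx":0,"ry":0,"rz":0,"jaw":1},{"x":0.65,"y":-0.93,"z":0,"rx":0,"ry":0,"rz":0,"jaw":1},{"x":0.65,"y":-0.93,"z":0,"rx":0,"ry":0,"rz":0,"jaw":1},{"x":0.65,"y":-0.93,"z":0,"rx":0,"ry":0,"rz":0,"jaw":1},{"x":0.65,"y":-0.93,"z":0,"rx":0,"ry":0,"rz":0,"jaw":1},{"x":0.65,"y":-0.93,"z":0,"rx":0,"ry":0,"rz":0,"jaw":1},{"x":0.65,"y":-0.93,"z":0,"rx":0,"ry":0,"rz":0,"jaw":1},{"x":0.65,"y":-0.93,"z":0,"rx":0,"ry":0,"rz":0,"jaw":1},{"x":0.65,"y":-0.93,"z":0,"rx":0,"ry":0,"rz":0,"jaw":1},{"x":0.65,"y":-0.93,"z":0,"rx":0,"ry":0,"rz":0,"jaw":1}], squeeze=30)

```text
time_s: 3.1
tool_pos: [414.1, 181.0, 192.1]
tcp_rot: [3.141, 0.001, 2.872]
ft_force: [0.1, -0.2, -0.7]
finger_gap: -0.0
finger_force: 0.0
```

arm_command(commands=[{"x":0.65,"y":-0.93,"z":0,"rx":0,"ry":0,"rz":0,"jaw":1},{"x":0.65,"y":-0.93,"z":0,"rx":0,"ry":0,"rz":0,"jaw":1},{"x":0.65,"y":-0.93,"z":0,"rx":0,"ry":0,"rz":0,"jaw":1},{"x":0.65,"y":-0.93,"z":0,"rx":0,"ry":0,"rz":0,"jaw":1},{"x":0.65,"y":-0.93,"z":0,"rx":0,"ry":0,"rz":0,"jaw":1},{"x":0.65,"y":-0.93,"z":0,"rx":0,"ry":0,"rz":0,"jaw":1},{"x":0,"y":0,"z":-1,"rx":0,"ry":0,"rz":0,"jaw":1},{"x":0,"y":0,"z":-1,"rx":0,"ry":0,"rz":0,"jaw":1},{"x":0,"y":0,"z":0,"rx":0,"ry":0,"rz":0,"jaw":1},{"x":0,"y":0,"z":0,"rx":0,"ry":0,"rz":0,"jaw":1}])

```text
time_s: 4.35
tool_pos: [570.4, -41.1, 113.2]
tcp_rot: [3.141, 0.002, 2.872]
ft_force: [0.7, -0.3, 1.0]
finger_gap: 0.1
finger_force: 0.0
```

arm_command(commands=[{"x":0,"y":0,"z":-0.5,"rx":0,"ry":0,"rz":0,"jaw":1},{"x":0,"y":0,"z":-0.1,"rx":0,"ry":0,"rz":0,"jaw":1},{"x":0,"y":0,"z":-0.08,"rx":0,"ry":0,"rz":0,"jaw":1},{"x":0,"y":0,"z":-0.08,"rx":0,"ry":0,"rz":0,"jaw":1},{"x":0,"y":0,"z":-0.06,"rx":0,"ry":0,"rz":0,"jaw":1},{"x":0,"y":0,"z":0,"rx":0,"ry":0,"rz":0,"jaw":1},{"x":0,"y":0,"z":0,"rx":0,"ry":0,"rz":0,"jaw":1}])

```text
time_s: 5.22
tool_pos: [569.4, -41.0, 79.1]
tcp_rot: [3.141, 0.0, 2.872]
ft_force: [0.4, -0.7, 0.5]
finger_gap: -0.2
finger_force: 0.0
```

arm_command(commands=[{"x":0,"y":0,"z":-0.04,"rx":0,"ry":0,"rz":0,"jaw":1},{"x":0,"y":0,"z":0,"rx":0,"ry":0,"rz":0,"jaw":1}])

```text
time_s: 5.48
tool_pos: [569.2, -41.0, 77.3]
tcp_rot: [3.142, -0.0, 2.872]
ft_force: [-1.0, -0.5, 0.5]
finger_gap: 0.2
finger_force: 0.0
```

arm_command(commands=[{"x":0,"y":0,"z":-0.04,"rx":0,"ry":0,"rz":0,"jaw":1},{"x":0,"y":0,"z":0,"rx":0,"ry":0,"rz":0,"jaw":1}])

```text
time_s: 5.72
tool_pos: [569.1, -41.0, 75.7]
tcp_rot: [3.142, -0.0, 2.872]
ft_force: [0.4, -0.1, -0.1]
finger_gap: -0.1
finger_force: 0.0
```

Run:
```python
from h import *
a=[]
for c,b in(("top",(245,150,90,80)),("side",(265,190,90,80))):
    i=cams.camera(c);x,y,w,h=b;a.append(cv2.resize(i[y:y+h,x:x+w],(400,356),interpolation=cv2.INTER_CUBIC))
cv2.imwrite("pics/press.png",np.hstack(a))
p=monitor.observe()["tool_pos"];print(p,[proj(c,p) for c in("top","side")])
```

```text
[569.23982741 -40.97425658  75.7737477 ] [array([285.38777629, 182.39403336]), array([307.87313163, 226.39343325])]
```

View pics/press.png

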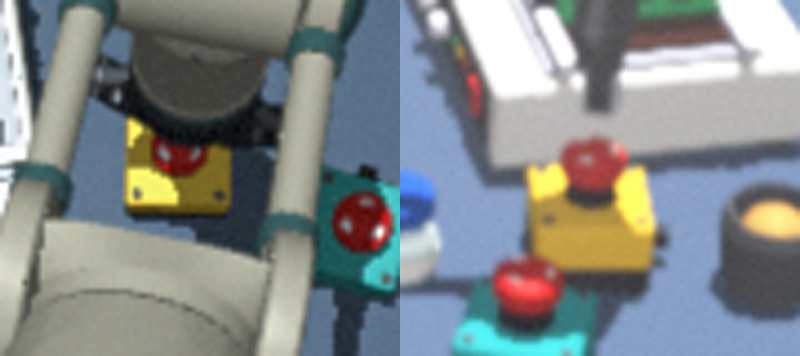

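The side crop shows the finger end at about (310,215), clear above the head at (309,227). The TCP should project to (308,226), so there has been no contact. I need to know whether the offset is in z or in y before going on.

Run:
```python
from h import *
np.set_printoptions(precision=1,suppress=True)
for z in(76,95,110): print(z,plane("side",(310,214.7),z))
print("head top row",proj("side",np.array([568,-42,87.])),proj("side",np.array([568,-42,81.])))
for z in(150,200,250): print("wrist",z,plane("top",(290.5,166),z))
print("now",{c:cams.place_of(c,"stop_top")[:4] for c in("top","side")})
k=cams.calibration("side");print(k["t"],k["fov_y"])
```

```text
76 [581.7  17.1  76. ]
95 [577.1 -12.4  95. ]
110 [573.4 -35.7 110. ]
head top row [307.7 223.2] [307.6 225. ]
wrist 150 [600.7 -52.6 150. ]
wrist 200 [588.1 -50.2 200. ]
wrist 250 [575.5 -47.8 250. ]
now {'top': [{'at': [376.4, 316.6], 'confidence': 0.72}, {'at': [284.4, 182.7], 'confidence': 0.66}, {'at': [323.3, 201.2], 'confidence': 0.49}, {'at': [144.0, 284.3], 'confidence': 0.42}], 'side': [{'at': [311.4, 223.9], 'confidence': 0.66}, {'at': [202.2, 160.9], 'confidence': 0.64}, {'at': [151.4, 292.8], 'confidence': 0.47}, {'at': [297.5, 247.9], 'confidence': 0.44}]}
[-473.6   96.6 1461.7] 43.65855791554188
```

The wrist's y is right, so the tips really are about 30 mm higher than reported. I'll feel down for contact.

arm_command(commands=[{"x":0,"y":0,"z":-0.1,"rx":0,"ry":0,"rz":0,"jaw":1},{"x":0,"y":0,"z":-0.1,"rx":0,"ry":0,"rz":0,"jaw":1},{"x":0,"y":0,"z":-0.05,"rx":0,"ry":0,"rz":0,"jaw":1},{"x":0,"y":0,"z":0,"rx":0,"ry":0,"rz":0,"jaw":1}])

```text
time_s: 6.42
tool_pos: [569.1, -40.9, 65.5]
tcp_rot: [3.142, -0.001, 2.872]
ft_force: [1.1, -0.3, -0.3]
finger_gap: 0.0
finger_force: 0.0
```

arm_command(commands=[{"x":0,"y":0,"z":-0.07,"rx":0,"ry":0,"rz":0,"jaw":1},{"x":0,"y":0,"z":-0.03,"rx":0,"ry":0,"rz":0,"jaw":1},{"x":0,"y":0,"z":0,"rx":0,"ry":0,"rz":0,"jaw":1}])

```text
time_s: 6.8
tool_pos: [569.2, -40.9, 61.7]
tcp_rot: [3.141, -0.0, 2.872]
ft_force: [-0.5, 0.4, -0.4]
finger_gap: 0.6
finger_force: 0.0
```

arm_command(commands=[{"x":0,"y":0,"z":-0.06,"rx":0,"ry":0,"rz":0,"jaw":1},{"x":0,"y":0,"z":0,"rx":0,"ry":0,"rz":0,"jaw":1}])

```text
time_s: 7.05
tool_pos: [569.1, -40.9, 59.2]
tcp_rot: [3.142, -0.0, 2.872]
ft_force: [0.2, 0.1, 0.3]
finger_gap: 0.2
finger_force: 0.0
```

arm_command(commands=[{"x":0,"y":0,"z":-0.06,"rx":0,"ry":0,"rz":0,"jaw":1},{"x":0,"y":0,"z":0,"rx":0,"ry":0,"rz":0,"jaw":1}])

```text
time_s: 7.3
tool_pos: [569.1, -40.9, 56.8]
tcp_rot: [3.142, -0.0, 2.872]
ft_force: [-0.5, -0.1, -0.4]
finger_gap: 0.2
finger_force: 0.0
```

Run:
```python
from h import *
a=[]
for c,b in(("side",(245,170,120,90)),):
    i=cams.camera(c);x,y,w,h=b;a.append(cv2.resize(i[y:y+h,x:x+w],(800,600),interpolation=cv2.INTER_CUBIC))
cv2.imwrite("pics/press2.png",np.hstack(a))
print(proj("side",monitor.observe()["tool_pos"]))
```

```text
[307.42566628 232.1357457 ]
```

View pics/press2.png

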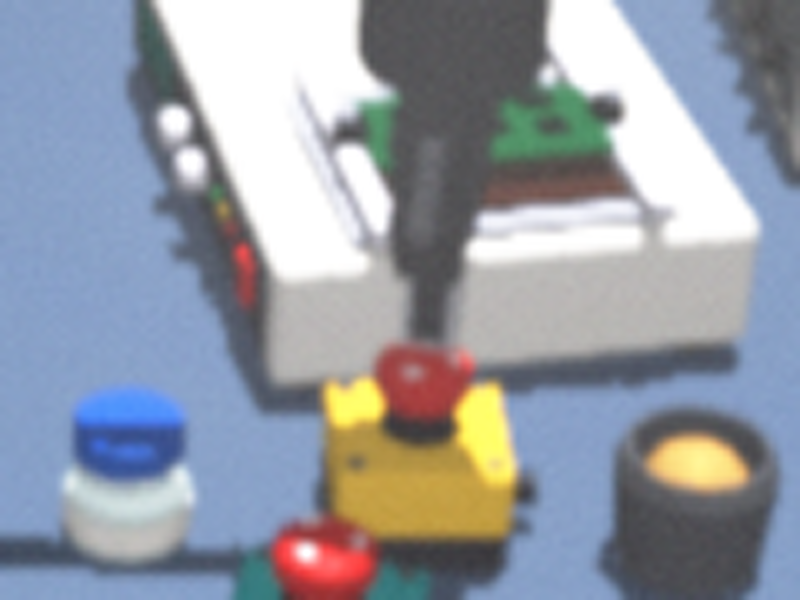

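The tips end at about (309,221), right at the head's top edge, so contact is imminent.

arm_command(commands=[{"x":0,"y":0,"z":-0.05,"rx":0,"ry":0,"rz":0,"jaw":1},{"x":0,"y":0,"z":0,"rx":0,"ry":0,"rz":0,"jaw":1}])

```text
time_s: 7.6
tool_pos: [569.1, -40.9, 54.9]
tcp_rot: [3.142, -0.0, 2.872]
ft_force: [-0.4, 0.3, 0.2]
finger_gap: 0.2
finger_force: 0.0
```

arm_command(commands=[{"x":0,"y":0,"z":-0.05,"rx":0,"ry":0,"rz":0,"jaw":1},{"x":0,"y":0,"z":0,"rx":0,"ry":0,"rz":0,"jaw":1}])

```text
time_s: 7.85
tool_pos: [569.1, -40.9, 52.8]
tcp_rot: [3.142, -0.0, 2.872]
ft_force: [-0.9, 0.2, -0.4]
finger_gap: 0.2
finger_force: 0.0
```

arm_command(commands=[{"x":0,"y":0,"z":-0.05,"rx":0,"ry":0,"rz":0,"jaw":1},{"x":0,"y":0,"z":0,"rx":0,"ry":0,"rz":0,"jaw":1}])

```text
time_s: 8.1
tool_pos: [569.1, -40.9, 50.8]
tcp_rot: [3.142, -0.0, 2.872]
ft_force: [0.8, 0.5, -0.2]
finger_gap: 0.3
finger_force: 0.0
```

arm_command(commands=[{"x":0,"y":0,"z":-0.05,"rx":0,"ry":0,"rz":0,"jaw":1},{"x":0,"y":0,"z":0,"rx":0,"ry":0,"rz":0,"jaw":1}])

```text
time_s: 8.35
tool_pos: [569.1, -40.9, 48.9]
tcp_rot: [3.142, -0.0, 2.872]
ft_force: [-0.0, 0.5, -0.5]
finger_gap: 0.2
finger_force: 0.0
```

arm_command(commands=[{"x":0,"y":0,"z":-0.05,"rx":0,"ry":0,"rz":0,"jaw":1},{"x":0,"y":0,"z":0,"rx":0,"ry":0,"rz":0,"jaw":1}])

```text
time_s: 8.6
tool_pos: [569.5, -41.0, 47.6]
tcp_rot: [3.141, 0.001, 2.872]
ft_force: [-0.3, 0.3, 3.0]
finger_gap: -0.2
finger_force: 1.3
```

Run:
```python
from h import *
np.set_printoptions(precision=3,suppress=True)
i=cams.camera("top");a=cv2.resize(i[110:230,205:365],(800,600),interpolation=cv2.INTER_CUBIC)
cv2.imwrite("pics/press3.png",a)
s=monitor.observe();print(s["joint_positions"],s["tool_pos"],s["ft_force"],s["tau"])
cv2.imwrite("pics/press3s.png",cams.camera("side"))
```

```text
[-0.194  0.385  1.727  0.     1.029 -1.495] [569.512 -41.037  47.583] [0.108 0.381 3.389] [ -0.02  -41.623 -19.492   0.018  -0.283   0.001]
```

View pics/press3.png

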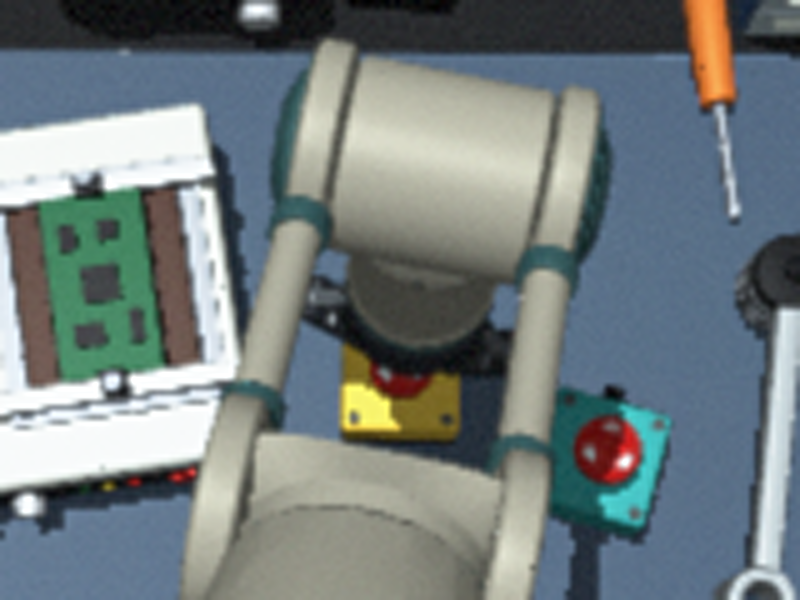

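Contact now: 3 N at reported z 47.6, so the real tips are about 39 mm above the reported TCP. That matches the side view. I'll press on to the stop.

arm_command(commands=[{"x":0,"y":0,"z":-0.06,"rx":0,"ry":0,"rz":0,"jaw":1},{"x":0,"y":0,"z":0,"rx":0,"ry":0,"rz":0,"jaw":1}])

```text
time_s: 8.95
tool_pos: [569.4, -41.0, 44.5]
tcp_rot: [3.141, 0.0, 2.872]
ft_force: [0.3, 0.5, 2.2]
finger_gap: -0.0
finger_force: 0.7
```

arm_command(commands=[{"x":0,"y":0,"z":-0.06,"rx":0,"ry":0,"rz":0,"jaw":1},{"x":0,"y":0,"z":0,"rx":0,"ry":0,"rz":0,"jaw":1}])

```text
time_s: 9.2
tool_pos: [569.0, -40.9, 41.7]
tcp_rot: [3.142, -0.001, 2.872]
ft_force: [-0.2, -0.1, 0.6]
finger_gap: 0.0
finger_force: 0.0
```

arm_command(commands=[{"x":0,"y":0,"z":-0.06,"rx":0,"ry":0,"rz":0,"jaw":1},{"x":0,"y":0,"z":0,"rx":0,"ry":0,"rz":0,"jaw":1}])

```text
time_s: 9.45
tool_pos: [569.2, -41.0, 41.4]
tcp_rot: [3.142, 0.0, 2.872]
ft_force: [-2.4, 0.3, 11.3]
finger_gap: -0.1
finger_force: 5.5
```

It snapped through and now sits on the firm stop with 11 N, so it is latched. I'll back up, open partly, and come down around the head.

arm_command(commands=[{"x":0,"y":0,"z":0.8,"rx":0,"ry":0,"rz":0,"jaw":0.2},{"x":0,"y":0,"z":0,"rx":0,"ry":0,"rz":0,"jaw":0.2},{"x":0,"y":0,"z":0,"rx":0,"ry":0,"rz":0,"jaw":0.2},{"x":0,"y":0,"z":0,"rx":0,"ry":0,"rz":0,"jaw":0.2},{"x":-0.03,"y":0,"z":-0.5,"rx":0,"ry":0,"rz":0,"jaw":0.2},{"x":0,"y":0,"z":-0.2,"rx":0,"ry":0,"rz":0,"jaw":0.2},{"x":0,"y":0,"z":0,"rx":0,"ry":0,"rz":0,"jaw":0.2},{"x":0,"y":0,"z":0,"rx":0,"ry":0,"rz":0,"jaw":0.2}])

```text
time_s: 10.45
tool_pos: [568.5, -41.0, 44.1]
tcp_rot: [3.141, 0.001, 2.872]
ft_force: [-0.0, 0.0, -0.7]
finger_gap: 68.1
finger_force: 0.0
```

arm_command(commands=[{"x":0,"y":0,"z":-0.3,"rx":0,"ry":0,"rz":0,"jaw":0.2},{"x":0,"y":0,"z":-0.15,"rx":0,"ry":0,"rz":0,"jaw":0.2},{"x":0,"y":0,"z":0,"rx":0,"ry":0,"rz":0,"jaw":0.2}])

```text
time_s: 10.82
tool_pos: [567.4, -40.8, 25.1]
tcp_rot: [-3.142, -0.002, 2.872]
ft_force: [0.6, 0.2, -0.2]
finger_gap: 68.4
finger_force: 0.0
```

Run:
```python
from h import *
i=cams.camera("side");cv2.imwrite("pics/grip.png",cv2.resize(i[170:260,245:365],(800,600),interpolation=cv2.INTER_CUBIC))
```

```text
(no output)
```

View pics/grip.png

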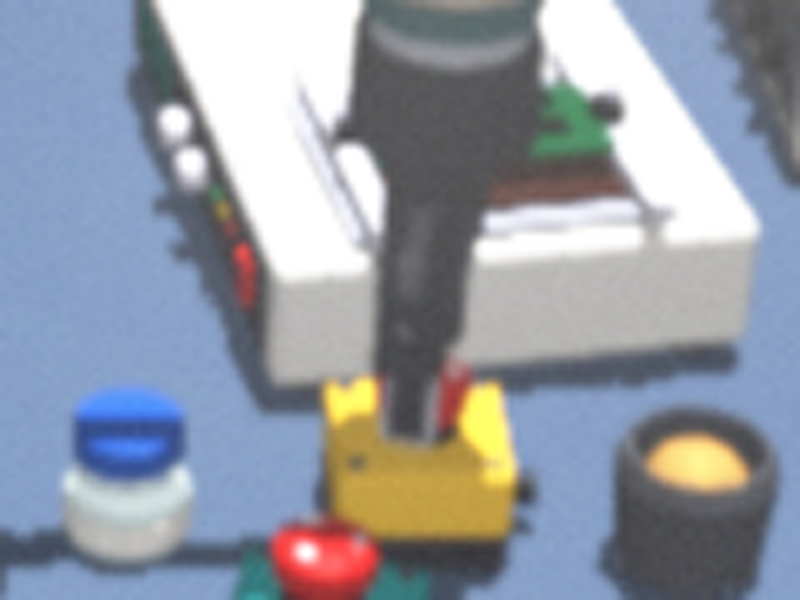

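The near finger tip is at (307,236), straddling the head about 18 mm above the lid. I'll go 11 mm lower and grip.

arm_command(commands=[{"x":0,"y":0,"z":-0.2,"rx":0,"ry":0,"rz":0,"jaw":0.2},{"x":0,"y":0,"z":-0.07,"rx":0,"ry":0,"rz":0,"jaw":0.2},{"x":0,"y":0,"z":0,"rx":0,"ry":0,"rz":0,"jaw":0.2},{"x":0,"y":0,"z":0,"rx":0,"ry":0,"rz":0,"jaw":0.4},{"x":0,"y":0,"z":0,"rx":0,"ry":0,"rz":0,"jaw":0.6},{"x":0,"y":0,"z":0,"rx":0,"ry":0,"rz":0,"jaw":0.8},{"x":0,"y":0,"z":0,"rx":0,"ry":0,"rz":0,"jaw":0.8}], squeeze=40)

```text
time_s: 11.75
tool_pos: [569.1, -39.1, 15.9]
tcp_rot: [3.138, 0.001, 2.871]
ft_force: [0.1, 5.5, 2.7]
finger_gap: 38.6
finger_force: 40.0
```

arm_command(commands=[{"x":0,"y":0,"z":0,"rx":0,"ry":0,"rz":-1,"jaw":0.8},{"x":0,"y":0,"z":0.01,"rx":0,"ry":0,"rz":-1,"jaw":0.8},{"x":0,"y":0,"z":0.01,"rx":0,"ry":0,"rz":-1,"jaw":0.8},{"x":0,"y":0,"z":0.01,"rx":0,"ry":0,"rz":-1,"jaw":0.8},{"x":0,"y":0,"z":0.01,"rx":0,"ry":0,"rz":-1,"jaw":0.8},{"x":0,"y":0,"z":0.01,"rx":0,"ry":0,"rz":-1,"jaw":0.8},{"x":0,"y":0,"z":0,"rx":0,"ry":0,"rz":-1,"jaw":0.8},{"x":0,"y":0,"z":0,"rx":0,"ry":0,"rz":-1,"jaw":0.8},{"x":0,"y":0,"z":0,"rx":0,"ry":0,"rz":-0.5,"jaw":0.8},{"x":0,"y":0,"z":0,"rx":0,"ry":0,"rz":0,"jaw":0.8}])

```text
time_s: 13.0
tool_pos: [568.6, -39.9, 18.1]
tcp_rot: [3.14, -0.001, 2.129]
ft_force: [-0.1, 3.5, 5.0]
finger_gap: 38.7
finger_force: 40.3
```

```bash
python3 -c "
from h import *
s=monitor.observe();print(s['ft_force'],s['ft_torque'],s['tcp_rot'])"
```

```text
[-0.05617699  3.50475482  4.99164895] [0.47264297 0.16986751 0.06685565] [ 3.13950826e+00 -5.61146431e-04  2.12944698e+00]
```

Twisted 0.74 rad, and the head is now pushing up with 5 N. I'll let go and rise.

arm_command(commands=[{"x":0,"y":0,"z":0,"rx":0,"ry":0,"rz":0,"jaw":0.2},{"x":0,"y":0,"z":0,"rx":0,"ry":0,"rz":0,"jaw":0.2},{"x":0,"y":0,"z":0,"rx":0,"ry":0,"rz":0,"jaw":0.2},{"x":0,"y":0,"z":0,"rx":0,"ry":0,"rz":0,"jaw":0.2},{"x":0,"y":0,"z":0.5,"rx":0,"ry":0,"rz":0,"jaw":0.2},{"x":0,"y":0,"z":1,"rx":0,"ry":0,"rz":0,"jaw":0.2},{"x":0,"y":0,"z":1,"rx":0,"ry":0,"rz":0,"jaw":0.2},{"x":0,"y":0,"z":0,"rx":0,"ry":0,"rz":0,"jaw":0.2}])

```text
time_s: 14.0
tool_pos: [570.8, -41.5, 120.5]
tcp_rot: [3.136, 0.005, 2.13]
ft_force: [0.8, 0.7, 0.2]
finger_gap: 68.4
finger_force: 0.0
```

Run:
```python
from h import *
i=cams.camera("side");cv2.imwrite("pics/up.png",cv2.resize(i[170:260,245:365],(800,600),interpolation=cv2.INTER_CUBIC))
```

```text
(no output)
```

View pics/up.png

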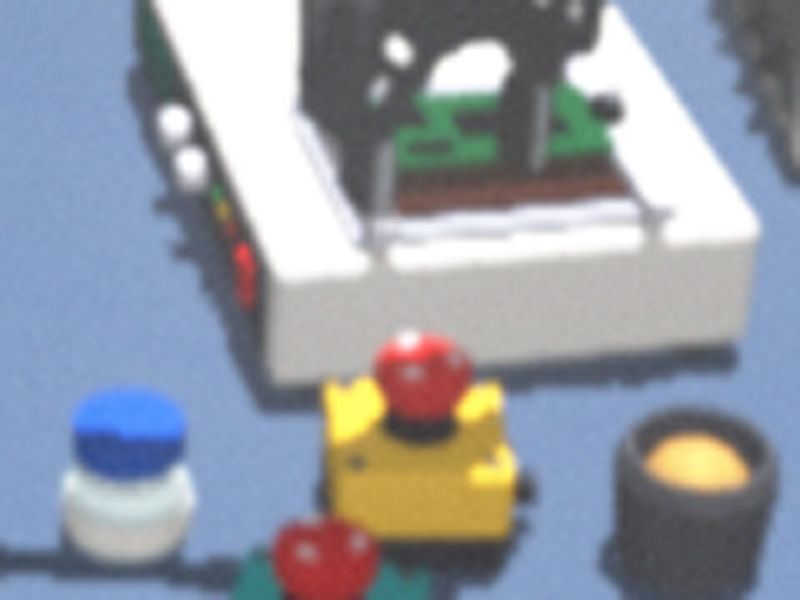

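The head is back up, with its top at about (308,220) and the white marks showing as at the start. Next I'll go over the balance point: shift (+8,-229), turn +51.6°.

arm_command(commands=[{"x":0.02,"y":-0.57,"z":0,"rx":0,"ry":0,"rz":1,"jaw":0.35},{"x":0.02,"y":-0.57,"z":0,"rx":0,"ry":0,"rz":1,"jaw":0.35},{"x":0.02,"y":-0.57,"z":0,"rx":0,"ry":0,"rz":1,"jaw":0.35},{"x":0.02,"y":-0.57,"z":0,"rx":0,"ry":0,"rz":1,"jaw":0.35},{"x":0.02,"y":-0.57,"z":0,"rx":0,"ry":0,"rz":1,"jaw":0.35},{"x":0.02,"y":-0.57,"z":0,"rx":0,"ry":0,"rz":1,"jaw":0.35},{"x":0.02,"y":-0.57,"z":0,"rx":0,"ry":0,"rz":1,"jaw":0.35},{"x":0.02,"y":-0.57,"z":0,"rx":0,"ry":0,"rz":1,"jaw":0.35},{"x":0.02,"y":-0.57,"z":0,"rx":0,"ry":0,"rz":1,"jaw":0.35},{"x":0.02,"y":-0.57,"z":0,"rx":0,"ry":0,"rz":1,"jaw":0.35}])

```text
time_s: 15.3
tool_pos: [574.9, -269.1, 114.9]
tcp_rot: [3.14, -0.003, 3.005]
ft_force: [-1.0, -0.1, -0.8]
finger_gap: 55.7
finger_force: 0.0
```

arm_command(commands=[{"x":0,"y":-0.03,"z":0,"rx":0,"ry":0,"rz":0.33,"jaw":0.35},{"x":0,"y":0,"z":-0.5,"rx":0,"ry":0,"rz":0,"jaw":0.35},{"x":0,"y":0,"z":0,"rx":0,"ry":0,"rz":0,"jaw":0.35},{"x":0,"y":0,"z":0,"rx":0,"ry":0,"rz":0,"jaw":0.35}])

```text
time_s: 15.8
tool_pos: [576.0, -269.3, 96.9]
tcp_rot: [3.141, -0.001, 3.032]
ft_force: [-0.6, 0.1, -0.2]
finger_gap: 55.3
finger_force: 0.0
```

arm_command(commands=[{"x":0.08,"y":-0.04,"z":-0.9,"rx":0,"ry":0,"rz":0,"jaw":0.35},{"x":0,"y":0,"z":-0.7,"rx":0,"ry":0,"rz":0,"jaw":0.35},{"x":0,"y":0,"z":-0.2,"rx":0,"ry":0,"rz":0,"jaw":0.35},{"x":0,"y":0,"z":-0.2,"rx":0,"ry":0,"rz":0,"jaw":0.35},{"x":0,"y":0,"z":0,"rx":0,"ry":0,"rz":0,"jaw":0.35},{"x":0,"y":0,"z":0,"rx":0,"ry":0,"rz":0,"jaw":0.35}])

```text
time_s: 16.55
tool_pos: [580.0, -272.1, 18.1]
tcp_rot: [-3.141, 0.002, 3.032]
ft_force: [0.1, 0.2, 1.4]
finger_gap: 55.6
finger_force: 0.0
```

arm_command(commands=[{"x":0,"y":0,"z":-0.25,"rx":0,"ry":0,"rz":0,"jaw":0.35},{"x":0,"y":0,"z":-0.2,"rx":0,"ry":0,"rz":0,"jaw":0.35},{"x":0,"y":0,"z":0,"rx":0,"ry":0,"rz":0,"jaw":0.35},{"x":0,"y":0,"z":0,"rx":0,"ry":0,"rz":0,"jaw":0.35}])

```text
time_s: 17.05
tool_pos: [579.3, -271.8, -1.2]
tcp_rot: [3.141, -0.0, 3.031]
ft_force: [0.1, -1.2, 0.7]
finger_gap: 55.5
finger_force: 0.0
```

Run:
```python
from h import *
np.set_printoptions(precision=1,suppress=True)
p=monitor.observe()["tool_pos"];print(p)
i=cams.camera("side")
print(cams.place_of("side","balance_point")[:2],"expect",proj("side",np.array([579.5,-271,57])))
# dark fingers columns around expected bar
print(i[275:300:3,305:335:3].mean(2).astype(int))
```

```text
[ 579.3 -271.8   -1.2]
[{'at': [319.2, 288.7], 'confidence': 0.67}] expect [322.6 287.5]
[[ 90  67  89 165 152  60  53  77  82  64]
 [101 119 142 167 150  58  57  96  86  66]
 [120 111 142 154 154  61  52  80  68  88]
 [141 141 133 136 135  77  46  54  51 101]
 [149 148 148 147 150  66  54  52  53 123]
 [145 145 149 145 147  67  50  50  52 135]
 [157 156 156 114 116  93  52  54  67 141]
 [166 163 161  78  74 124  49  60 157 145]
 [164 164 162  95  77 125  49  68 164 134]]
```

arm_command(commands=[{"x":0,"y":0,"z":0,"rx":0,"ry":0,"rz":0,"jaw":0.6},{"x":0,"y":0,"z":0,"rx":0,"ry":0,"rz":0,"jaw":0.8},{"x":0,"y":0,"z":0,"rx":0,"ry":0,"rz":0,"jaw":1},{"x":0,"y":0,"z":0,"rx":0,"ry":0,"rz":0,"jaw":1},{"x":0,"y":0,"z":0,"rx":0,"ry":0,"rz":0,"jaw":1},{"x":0,"y":0,"z":0,"rx":0,"ry":0,"rz":0,"jaw":1}], squeeze=90)

```text
time_s: 17.9
tool_pos: [579.4, -271.5, -0.6]
tcp_rot: [3.141, 0.0, 3.031]
ft_force: [0.8, 1.5, 3.9]
finger_gap: 14.9
finger_force: 88.4
```

arm_command(commands=[{"x":0,"y":0,"z":0.1,"rx":0,"ry":0,"rz":0,"jaw":1},{"x":0,"y":0,"z":0.15,"rx":0,"ry":0,"rz":0,"jaw":1},{"x":0,"y":0,"z":0,"rx":0,"ry":0,"rz":0,"jaw":1}])

```text
time_s: 18.27
tool_pos: [579.0, -271.9, 8.5]
tcp_rot: [3.142, -0.001, 3.032]
ft_force: [0.0, -0.0, -8.8]
finger_gap: 14.4
finger_force: 87.8
```

Run:
```python
from h import *
np.set_printoptions(precision=2,suppress=True)
s=monitor.observe();print(s["ft_force"],s["ft_torque"],s["finger_gap"],s["finger_force"],s["tool_pos"])
cams.camera("side")
for q in("collar_hole","heater_mouth","balance_point"):print(q,[(np.round(d["at"],1).tolist(),round(d["confidence"],2)) for d in cams.place_of("side",q)][:3])
for d in(0,10): print([proj("side",np.array([x,y,3.+d])) for x,y in((430.5,-254),(629,-277))])
```

```text
[ 0.01 -0.05 -8.75] [-0.03 -0.03  0.01] 14.417221019186776 87.76076674461365 [ 578.99 -271.89    8.52]
collar_hole [([259.9, 305.1], 0.93), ([318.0, 187.2], 0.65)]
heater_mouth [([340.4, 304.6], 0.7)]
balance_point []
[array([258.88, 300.98]), array([341.63, 306.08])]
[array([258.93, 297.86]), array([342.03, 302.96])]
```

It is lifted: 8.8 N with almost no moment, so it is balanced at about 0.89 kg. I'll lift to carrying height.

arm_command(commands=[{"x":0,"y":0,"z":0.3,"rx":0,"ry":0,"rz":0,"jaw":1},{"x":0,"y":0,"z":0.5,"rx":0,"ry":0,"rz":0,"jaw":1},{"x":0,"y":0,"z":0.6,"rx":0,"ry":0,"rz":0,"jaw":1},{"x":0,"y":0,"z":0.7,"rx":0,"ry":0,"rz":0,"jaw":1},{"x":0,"y":0,"z":0.7,"rx":0,"ry":0,"rz":0,"jaw":1},{"x":0,"y":0,"z":0.6,"rx":0,"ry":0,"rz":0,"jaw":1},{"x":0,"y":0,"z":0.4,"rx":0,"ry":0,"rz":0,"jaw":1},{"x":0,"y":0,"z":0.25,"rx":0,"ry":0,"rz":0,"jaw":1},{"x":0,"y":0,"z":0,"rx":0,"ry":0,"rz":0,"jaw":1},{"x":0,"y":0,"z":0,"rx":0,"ry":0,"rz":0,"jaw":1}])

```text
time_s: 19.73
tool_pos: [578.6, -271.4, 169.9]
tcp_rot: [3.141, -0.002, 3.032]
ft_force: [0.0, -0.0, -9.4]
finger_gap: 14.5
finger_force: 88.2
```

Run:
```python
from h import *
np.set_printoptions(precision=2,suppress=True)
s=monitor.observe();print(s["ft_force"],s["ft_torque"],s["finger_gap"],s["tool_pos"])
P={}
for c in("side","top"):
    cams.camera(c)
    for q in("collar_hole","heater_mouth"):
        P[c,q]=cams.place_of(c,q)[:3];print(c,q,[(np.round(d["at"],1).tolist(),round(d["confidence"],2)) for d in P[c,q]])
for x,y in((430.5,-254),(629,-277)): print([proj(c,np.array([x,y,s["tool_pos"][2]+4])) for c in("side","top")])
```

```text
[ 0.01 -0.02 -9.43] [ 0.02  0.02 -0.03] 14.513370695485577 [ 578.6  -271.37  169.86]
side collar_hole [([258.9, 248.4], 0.94)]
side heater_mouth [([347.6, 249.1], 0.56)]
top collar_hole [([113.3, 202.0], 0.61)]
top heater_mouth [([376.9, 153.1], 0.43)]
[array([259.83, 243.68]), array([366.35, 226.34])]
[array([348.96, 248.79]), array([372.64, 154.25])]
```

arm_command(commands=[{"x":0.03,"y":0.3,"z":0,"rx":0,"ry":0,"rz":-0.4,"jaw":1},{"x":0.03,"y":0.5,"z":0,"rx":0,"ry":0,"rz":-0.7,"jaw":1},{"x":0.03,"y":0.6,"z":0,"rx":0,"ry":0,"rz":-0.8,"jaw":1},{"x":0.03,"y":0.6,"z":0,"rx":0,"ry":0,"rz":-0.8,"jaw":1},{"x":0.03,"y":0.6,"z":0,"rx":0,"ry":0,"rz":-0.8,"jaw":1},{"x":0.03,"y":0.6,"z":0,"rx":0,"ry":0,"rz":-0.8,"jaw":1},{"x":0.03,"y":0.6,"z":0,"rx":0,"ry":0,"rz":-0.8,"jaw":1},{"x":0.03,"y":0.6,"z":0,"rx":0,"ry":0,"rz":-0.8,"jaw":1},{"x":0.03,"y":0.6,"z":0,"rx":0,"ry":0,"rz":-0.8,"jaw":1},{"x":0.03,"y":0.6,"z":0,"rx":0,"ry":0,"rz":-0.8,"jaw":1}])

```text
time_s: 21.28
tool_pos: [591.3, -47.0, 171.0]
tcp_rot: [3.141, 0.0, 2.375]
ft_force: [0.1, -0.5, -8.0]
finger_gap: 14.6
finger_force: 88.2
```

arm_command(commands=[{"x":0.03,"y":0.6,"z":0,"rx":0,"ry":0,"rz":-0.8,"jaw":1},{"x":0.03,"y":0.6,"z":0,"rx":0,"ry":0,"rz":-0.8,"jaw":1},{"x":0.03,"y":0.6,"z":0,"rx":0,"ry":0,"rz":-0.8,"jaw":1},{"x":0.03,"y":0.6,"z":0,"rx":0,"ry":0,"rz":-0.8,"jaw":1},{"x":0.03,"y":0.6,"z":0,"rx":0,"ry":0,"rz":-0.8,"jaw":1},{"x":0.03,"y":0.6,"z":0,"rx":0,"ry":0,"rz":-0.8,"jaw":1},{"x":0.03,"y":0.6,"z":0,"rx":0,"ry":0,"rz":-0.8,"jaw":1},{"x":0.03,"y":0.5,"z":0,"rx":0,"ry":0,"rz":-0.6,"jaw":1},{"x":0.03,"y":0.4,"z":0,"rx":0,"ry":0,"rz":-0.5,"jaw":1},{"x":0.03,"y":0.2,"z":0,"rx":0,"ry":0,"rz":-0.3,"jaw":1}])

```text
time_s: 22.52
tool_pos: [603.2, 165.4, 170.9]
tcp_rot: [-3.142, -0.0, 1.766]
ft_force: [0.2, 0.2, -8.7]
finger_gap: 14.5
finger_force: 88.2
```

arm_command(commands=[{"x":0,"y":0,"z":0,"rx":0,"ry":0,"rz":0,"jaw":1},{"x":0,"y":0,"z":0,"rx":0,"ry":0,"rz":0,"jaw":1}])

```text
time_s: 22.78
tool_pos: [603.2, 163.8, 170.9]
tcp_rot: [-3.141, 0.001, 1.766]
ft_force: [0.7, -0.1, -9.0]
finger_gap: 14.4
finger_force: 88.2
```

arm_command(commands=[{"x":0.03,"y":0.25,"z":-0.05,"rx":0,"ry":0,"rz":-0.25,"jaw":1},{"x":0.02,"y":0.25,"z":-0.03,"rx":0,"ry":0,"rz":-0.22,"jaw":1},{"x":0,"y":0,"z":0,"rx":0,"ry":0,"rz":0,"jaw":1},{"x":0,"y":0,"z":0,"rx":0,"ry":0,"rz":0,"jaw":1},{"x":0,"y":0,"z":0,"rx":0,"ry":0,"rz":0,"jaw":1}])

```text
time_s: 23.4
tool_pos: [605.3, 184.0, 167.9]
tcp_rot: [3.142, 0.0, 1.725]
ft_force: [-0.5, -0.2, -8.1]
finger_gap: 14.6
finger_force: 88.2
```

```bash
cat > chk.py <<'E'
from fit import *
s=monitor.observe();p=s["tool_pos"];print(s["ft_force"],s["ft_torque"],p,s["tcp_rot"])
for c in("side","top"):
    i=cams.camera(c)
    for q in("collar_hole","heater_mouth","balance_point"):
        print(c,q,[(np.round(d["at"],1).tolist(),round(d["confidence"],2)) for d in cams.place_of(c,q)][:3])
    m=cams.silhouettes(c,"heater_arm");m=m[0] if m else None
    print(m and (m["confidence"],m["extent"]))
    if m: np.save(f"arm2_{c}.npy",m["mask"])
    cv2.imwrite(f"pics/fin_{c}.png",i)
    print("post/pre at collar height",[proj(c,np.array(v)) for v in((582.1,332.6,170),(612.8,135,170))])
print([d["at"] for d in cams.place_of("side","stop_top")][:4])
E
python3 chk.py
```

```text
[-0.5 -0.2 -8.1] [-0. -0.  0.] [605.3 184.  167.9] [3.1 0.  1.7]
side collar_hole [([301.9, 137.8], 0.9)]
side heater_mouth [([320.1, 164.6], 0.77)]
side balance_point [([313.2, 142.8], 0.75), ([309.5, 199.3], 0.57)]
(0.58, [296.7, 119.8, 29.5, 47.9])
post/pre at collar height [array([300.7, 137.2]), array([318. , 165.4])]
top collar_hole [([148.6, 169.8], 0.56)]
top heater_mouth [([228.7, 157.3], 0.58), ([152.7, 169.5], 0.48)]
top balance_point [([198.7, 161.2], 0.65)]
(0.69, [146.3, 143.9, 84.4, 31.1])
post/pre at collar height [array([149.9, 170.1]), array([222.5, 159.5])]
[[307.9, 224.3], [152.1, 291.9], [296.3, 252.9], [203.9, 163.2]]
```

Run:
```python
from fit import *
def circ(x,rad,z): return [(x+rad*np.cos(a),rad*np.sin(a),z) for a in np.linspace(0,2*np.pi,24)]
def model(v,c):
    M=np.zeros((1680,2240),np.uint8)
    for p in [circ(-110,20,0)+circ(-110,20,60),circ(90,26,0)+circ(90,26,48)+circ(90,24,48)+circ(90,24,66),circ(90,10,66)+circ(90,10,76),[(x,y,z) for x in(-95,80) for y in(-8,8) for z in(42,66)]]:
        q=np.array([proj(c,W(v,X)+[0,0,v[3]]) for X in p]);cv2.fillConvexPoly(M,cv2.convexHull(((q+.5)*4).astype(np.int32)),1)
    return cv2.resize(M.astype(np.float32),(560,420),interpolation=cv2.INTER_AREA)
v0=[599.1,223.9,-1.417,167]
for c in("side","top"):
    A=np.load(f"arm2_{c}.npy");m=model(v0,c)>.5
    for n,X in(("mask",A),("model",m)):
        y,x=np.nonzero(X);print(c,n,X.sum(),x.min(),x.max(),y.min(),y.max(),x.mean(),y.mean(),"overlap",(A&m).sum())
A=np.load("arm2_side.npy")
for dx in(-6,-3,0,3,6,9): print(dx,[int(np.abs(model([v0[0]+dx,v0[1]+dy,v0[2],v0[3]],"side")-A).sum()) for dy in(-6,0,6)],[int(np.abs(model([v0[0]+dx,v0[1],v0[2]],"side")-A).sum()) if 0 else int(np.abs(model([v0[0]+dx,v0[1],v0[2],v0[3]+dz],"side")-A).sum()) for dz in(-8,8)])
# direct: post stem vs collar columns, dark/bright edges
i=cv2.imread("pics/fin_side.png");print(i[118:150:2,290:316:2].mean(2).astype(int))
```

```text
side mask 643 295 329 119 167 314.78849144634523 146.8118195956454 overlap 615
side model 886 295 328 118 169 312.54176072234765 144.23814898419866 overlap 615
top mask 817 145 230 145 175 190.83965728274174 159.57282741738067 overlap 812
top model 1244 135 231 144 177 185.61816720257235 160.31028938906752 overlap 812
-6 [455, 446, 448] [535, 438]
-3 [384, 373, 378] [465, 383]
0 [329, 314, 317] [402, 345]
3 [325, 301, 299] [373, 346]
6 [383, 357, 344] [395, 408]
9 [450, 428, 412] [446, 483]
[[ 64  61  66  78  73  86  98 163 146  72  72  68  72]
 [ 65  66  67  71  68  76  94 176 205 105  70  73  71]
 [ 60  63  64  78  75  68 102 238 250 180  71  68  69]
 [ 64  66  66  96 100  71  84 212 250 208  72  72  72]
 [132 130 132 127 133  90  73 127 241 219  76  74  79]
 [239 240 239 185 141 122  71  81 174 202  75  73  93]
 [163 166 164 143 144 144 104  75  88 102  72  78  97]
 [152 152 150 140 145 151 135  85  75  76  75  80 121]
 [151 150 154 140 146 152 149 114  84  80  76  81 161]
 [115 117 113 132 145 153 153 146 130 104  80  90 125]
 [ 81  80  82  99 138 147 151 152 148 110  81 122 126]
 [ 79  78  79  83  87 102 136 152 150 109  83 131 132]
 [ 87  85  88  90  85  88 137 149 151 105  84 138 115]
 [135 137 134 135 130 146 144 150 152 118  88 118  81]
 [154 152 154 151 145 178 152 150 152 145 114  93  79]
 [153 152 151 153 140 149 145 152 154 153 147  96  77]]
```

The silhouette fits match the target pose within about 2 mm, and the heater arm is level (near-zero moment), still and clear of the station. I'll hand in.

```bash
python3 -c "
from rig import r
print(r.close_job())"
```

```text
the job is handed in; nothing more can be done
None
```

The job is handed in, with no verdict returned: the stop button was pressed until it latched, then twisted until it sprang back up. The heater arm is held level and still at its balance point, with its collar hole about 2.5 cm above the post and the heater over the preheater, about 2–3 mm off by camera estimate.

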